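# Slide the saucepan onto the hot ring and hold the heat lever in the green

### The arm

A 6-joint arm with a two-finger parallel gripper is mounted at the origin on the work surface. World frame = base frame: x ahead of the robot, y to its left, z up, the work surface at z = 0. Lengths are in m, angles in rad, forces in N, time in s.
With the tool pointing down it reaches from about 0.325 to 0.9 m from the base axis. Payload 3.5 kg.
Tool frame: the origin (TCP) lies midway between the tips of the shut fingers; the grasp point (between the pads) lies 19 mm behind it (bot.grip_point_offset is the distance from the TCP to the grasp point, in m); x points along the fingers, y is the direction in which the jaws open and shut, and the axes are right-handed (so a half turn about x gives the same grasp; the last joint's range is limited). The gripper opens to 85 mm and grips with 20 to 120 N. Pads are 22 mm wide; open, the fingers measure 114 mm over their backs; the gripper's body (76 mm by 85 mm) begins 54 mm behind the grasp point. The pads swing forward as they close: fully open they stand 13 mm farther back than shut.
Start: joints at [-1.226, 0.276, -0.026, 1.268, 0, 1.467], TCP at [0.271, -0.563, 0.231] pointing down, gripper open.
Joint ranges: [-3.12, 3.12], [-0.85, 1.88], [-1.08, 1.24], [-1.95, 2.15], [-1.57, 1.53], [-3.14, 3.14]. Speed limits (rad/s): [2.57, 2.57, 3.14, 3.14, 3.14, 3.14].

### API

Orientations are given as a unit quaternion [w, x, y, z].
In Python, from rig import bot gives the robot as it stands.
- The arm moves only by the tool play_rows, never from a script. Its argument "rows" is one flat list of numbers, 7 for each row, row after row: the shift along the tool's x, y, z in mm, then the turn, a rotation vector about the tool's x, y, z in rad, then the finger opening in mm, from 0 to 85.4. A call has 1 to 10 rows; each row shifts and turns the pose as measured when the row begins, along the tool's axes as they then stand; what a row does not reach is not made up. A row lasts 1/8 s, in which the tool goes at most 62.5 mm and 10.7 degrees, less where a joint would pass 70% of its speed; a pose out of reach is approached as far as the arm can. A call is refused whole if a number of a shift passes 62.5 or a number of a turn 0.188, either way. A call with a gripper value outside its range is refused whole. The fingers move at their own pace and stop on an object; "force" is the grip in N (left out, the last holds). Time passes only in rows, so rows that do not move let the fingers close. It gives the time, the measured TCP pose, the force and the opening at its end, in the units of the state.
- bot.get_state(): the state, without advancing time (a new reading comes with each control period).
- bot.snapshot(name): name is "side" or "top" or "wrist"; returns (picture, depth): 400x640x3 uint8, red, green, blue; 400x640 float32, m along the optical axis (not along the pixel's ray), 0 where there is no reading.
- bot.camera_info(name): a dict with "fx", "fy", "cx", "cy" (pixels), "world_to_cam" (4x4, takes a point from world to camera coordinates); the wrist camera has in their place "mount" (4x4, takes a point from camera to tool coordinates, whose origin is the TCP and whose axes are the tool frame's). Camera axes: x right, y up, looking along -z (the intrinsics and any distortion apply to the point x, -y, -z); pixel columns grow to the right and rows downward; lengths in m; the calibration is good to about 2 mm. A picture is of the moment at which its call begins: read the wrist's pose just before it. camera_info takes no time and is no camera call.
- bot.sign_off(): hands the job in, once; it reports no verdict.
Trained networks look in the newest picture that a camera, given by its name, has taken for a name from the list of things; names that differ only in an ending like _2 or _b are one class to them, and where a whole thing is asked for, a point or a joint stands for the part that bears it (a point fixed in the world has none). Each returns a list of dicts, best first, with "conf" (0 to 1); they miss things now and then, are a little off and sometimes report something else, mostly with a low value. They report only what shows in the picture. A call takes as long as a camera call.
- bot.outline_of(camera, query): "region" (400x640 bool, what is visible of it) and "extent" ([left, top, width, height] in pixels, round what is visible of it).
- bot.pinpoint(camera, query): "centre" ([column, row] in pixels: a listed point, or the origin of a listed thing).
The state is a dict: "clock": time; "joints": joint angles; "joint_vel": joint speeds; "joint_efforts": joint torques, N m; "position": TCP position; "orientation": TCP orientation; "force": force on the tool from outside, world axes, zero at the start; "moment": the same for the moment, N m; "grip_width": finger opening in m.
Only numpy, scipy, OpenCV 4.12 (cv2) and the standard library are available. Lean on these libraries where they do the work, as an engineer would, in place of code of your own. Each camera call takes 0.05 s, during which the arm holds its last target.

### The job

Slide the lidded saucepan along the hob, without lifting or tipping it, from the white keep-warm ring to the middle of the red hot ring, so that its base stands wholly inside the ring, and let go of it. Only then press the yellow spring-return heat lever down until its black pointer stands in the green part of the scale (the lever is then about level), never going on into the red, hold it there steadily for at least two seconds, and finish while still holding it in the green. Leave the other things on the table where they are.

Things in the scene. Friction and masses are not known exactly. Their poses are not given: they have to be found in the camera images.
- hob: Flat two-place hob fixed on the table, steel with a black top, 260 (its x) x 450 (its y) mm, flat top 50 mm above the table. Origin at the centre of its underside; the two rings lie 110 mm to either side of its middle along its y.
- hot_ring: Hot ring painted on the hob's top: a red circle, 196 mm outer and 180 mm inner diameter, with a red dot in the middle (no relief). Origin at its centre, on the hob's top. It is the left or the right one of the two places.
- warm_ring: Keep-warm ring on the hob's top: the same in white. The saucepan starts about here. Origin at its centre.
- pan: Loose steel saucepan with its lid fixed on, about 0.5 to 1.1 kg; base 150 mm across, lid 158 mm across, its top 86 mm above the base; a black knob on the lid and a black handle pointing along its -x. Origin at the centre of its base.
- pan_center (a point): Centre of the saucepan: on its axis, 40 mm above its base.
- pan_knob (a point): Middle of the upright black round knob on the lid, on the saucepan's axis, 109 mm above its base. The knob is 28 mm in diameter and 26 mm high, its lower edge 10 mm above the lid; it can be gripped from above.
- pan_handle (a point): Middle of the straight black handle, 165 mm from the axis along the saucepan's -x, 62 mm above its base. Handle 115 mm long, 20 mm wide, 16 mm thick.
- ctrl_box: Grey control box fixed on the table, 120 x 100 x 56 mm, carrying the lever; origin at the centre of its underside. The lever's hinge runs along the box's y, 30 mm along its +x from the middle and 78 mm above the table; on its +y side stands the scale (with its pointer up to 160 mm above the table): a white, a green and a red stretch in that order.
- lever (a joint): Angle of the heat lever (rad), 0 at rest (paddle raised), growing as the paddle is pressed down, stop at 0.6. The pointer is in the green from 0.20 to 0.38, in the red beyond that. A spring returns it to 0 when released: about 3.5 N on the paddle at the start, 7 N in the green, 11 N at the stop.
- paddle_top (a point): Centre of the top face of the lever's yellow paddle (44 x 50 mm), 125 mm from the hinge towards the box's -x. The paddle slopes up to its free end at rest, is level at 0.29 rad and sinks about 125 mm per rad; press it down from above.
- red_bowl: Bystander: red bowl of potatoes, 180 mm across, 75 mm high. Origin under its centre.
- mug: Bystander: blue mug, 80 mm across, 90 mm high. Origin under its centre.
- salt_jar: Bystander: glass jar with a white cap, 56 mm across, 90 mm high. Origin under its centre.
- water_bottle: Bystander: green glass bottle, 100 mm across, 220 mm high. Origin under its centre.
- wrench: Bystander: steel wrench lying on the table, 170 mm long along its x.
- spatula: Bystander: spatula lying on the table, 260 mm long along its x.

How it is judged:
By the outcome, as a careful person would: the job done as asked, in the order asked, and still so for the second after the job is handed in, while the arm keeps its last pose, push and grip.
It also fails if it takes over 54 s, if anything falls off the work surface, if the arm or the gripper's body presses on something with over 40 N, if the wrist force passes 120 N, or if a joint passes its speed limit or range.

## Working session

There is one attempt and no reset: what is moved stays moved. The work goes in short steps, Python scripts to look and compute and a tool call to move; the robot and the scene stay as the last step left them, time stands still between calls to the robot, and variables do not carry over. Pictures are saved under pics/ and viewed, and the job is handed in when it is done.

Besides the shell and the picture viewer there is one more tool, called after ">>>" as a command line: name --argument value ..., lists and objects as JSON in quotes. play_rows: Moves the arm, as the interface text tells. Its arguments: {"type":"object","properties":{"rows":{"type":"array","items":{"type":"number"}},"force":{"type":"number"}},"required":["rows"]}

```bash
ls; mkdir -p pics
python3 - <<'E'
from rig import bot
import cv2
s=bot.get_state(); print(s)
for n in ["side","top","wrist"]:
    p,d=bot.snapshot(n); cv2.imwrite(f"pics/{n}0.png",p[:,:,::-1]); print(n,bot.camera_info(n))
E
```

```text
pics
{'clock': 0.0, 'joints': array([-1.22641447e+00,  2.77156057e-01, -2.78741148e-02,  1.26797494e+00,
       -1.69353085e-05,  1.46739023e+00]), 'joint_vel': array([-0.00027426,  0.00085766, -0.00181585,  0.00021935,  0.00340277,
       -0.00184462]), 'joint_efforts': array([ 6.66362121e-04, -4.45508838e+01,  2.95201939e+01,  1.62819761e-02,
       -1.66037603e-04, -2.75269045e-06]), 'position': array([ 0.27033178, -0.56266476,  0.23014855]), 'orientation': array([-0.15622293, -0.68935736, -0.15777201,  0.68955697]), 'force': array([0.72426364, 0.26535408, 0.27684414]), 'moment': array([ 0.02858219, -0.03418165, -0.01370656]), 'grip_width': 0.08538800548592174}
side {'fx': 500.1462049633674, 'fy': 500.1462049633674, 'cx': 320.03799203120207, 'cy': 204.40764539116742, 'world_to_cam': array([[ 0.98454633, -0.17467832,  0.01249005, -0.58625465],
       [ 0.11355274,  0.69106218,  0.7138199 , -0.17009048],
       [-0.13332026, -0.70137048,  0.70021793, -1.58022645],
       [ 0.        ,  0.        ,  0.        ,  1.        ]])}
top {'fx': 474.41693218983755, 'fy': 474.41693218983755, 
[... 166 characters left out ...]
23874e-01,  2.00315979e-02,  1.71250408e-01,
        -5.88800549e-01],
       [-1.71209638e-01, -3.74561921e-03,  9.85227502e-01,
        -1.57210689e+00],
       [ 0.00000000e+00,  0.00000000e+00,  0.00000000e+00,
         1.00000000e+00]])}
wrist {'fx': 318.4195523291924, 'fy': 318.4195523291924, 'cx': 319.4954446398037, 'cy': 196.6179104943608, 'mount': array([[-1.25370727e-05,  2.59714086e-01, -9.65685556e-01,
        -1.42099593e-01],
       [ 9.99999999e-01, -2.71860795e-05, -2.02940598e-05,
         6.86799826e-04],
       [-3.15238575e-05, -9.65685556e-01, -2.59714086e-01,
        -6.62560288e-02],
       [ 0.00000000e+00,  0.00000000e+00,  0.00000000e+00,
         1.00000000e+00]])}
```

View pics/side0.png

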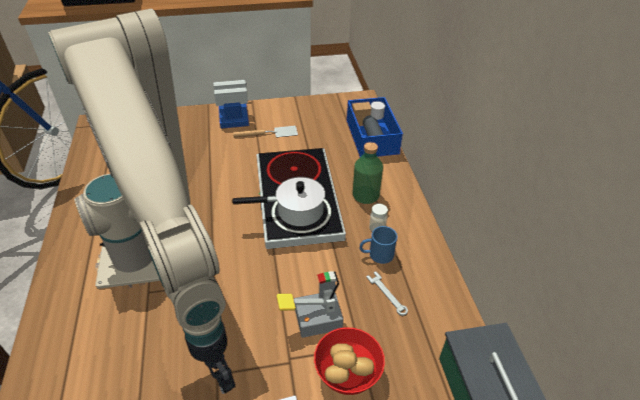

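View pics/top0.png

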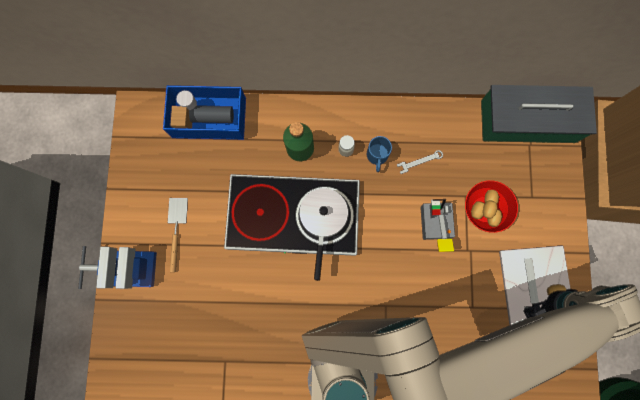

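View pics/wrist0.png

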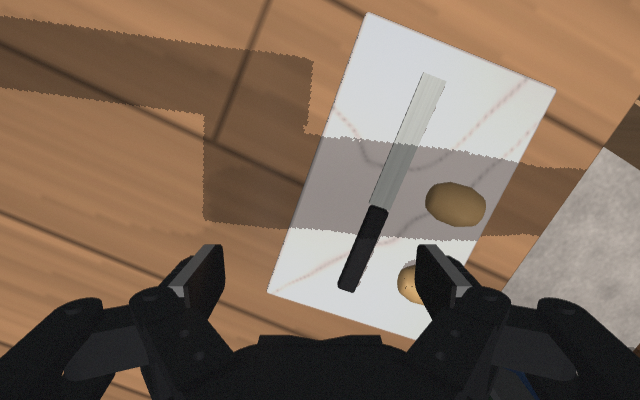

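The side and top pictures show the pan on the white ring (top 323,211), the red ring's dot at top (260,212) and side (294,168), and the yellow paddle at top (446,245) and side (287,301). Nothing blocks the knob.

```bash
cat > h.py <<'E'
import numpy as np, cv2
from rig import bot
def ray(cam,px,state=None):
    c=bot.camera_info(cam)
    d=np.array([(px[0]-c['cx'])/c['fx'],-(px[1]-c['cy'])/c['fy'],-1.0])
    if cam=='wrist':
        from scipy.spatial.transform import Rotation as R
        q=state['orientation']; Rt=R.from_quat([q[1],q[2],q[3],q[0]]).as_matrix()
        M=np.array(c['mount']); return Rt@M[:3,3]+state['position'],Rt@M[:3,:3]@d
    W=np.linalg.inv(c['world_to_cam']); return W[:3,3],W[:3,:3]@d
def plane(cam,px,z,state=None):
    o,d=ray(cam,px,state); return o+d*(z-o[2])/d[2]
def tri(rays):
    A=np.zeros((3,3));b=np.zeros(3)
    for o,d in rays:
        d=d/np.linalg.norm(d);P=np.eye(3)-np.outer(d,d);A+=P;b+=P@o
    x=np.linalg.solve(A,b)
    return x,[np.linalg.norm(np.cross(x-o,d/np.linalg.norm(d))) for o,d in rays]
def dpt(cam,px,dep,state=None):
    o,d=ray(cam,px,state); return o+d*dep[int(round(px[1])),int(round(px[0]))]
def rot(state):
    from scipy.spatial.transform import Rotation as R
    q=state['orientation']; return R.from_quat([q[1],q[2],q[3],q[0]]).as_matrix()
E
python3 - <<'E'
from h import *
np.set_printoptions(precision=4,suppress=True)
D={c:bot.snapshot(c) for c in("side","top")}
for q in ["pan_knob","hot_ring","warm_ring","paddle_top","pan_handle","pan_center","ctrl_box","hob"]:
    rs=[]
    for c in("side","top"):
        r=bot.pinpoint(c,q)
        if r:
            print(q,c,[round(v) for v in r[0]['centre']],round(r[0]['conf'],2),dpt(c,r[0]['centre'],D[c][1])); rs.append(ray(c,r[0]['centre']))
    if len(rs)==2: print('   tri',*tri(rs))
# red ring fit
for c in("side","top"):
    p=D[c][0]; m=((p[:,:,0]>90)&(p[:,:,1]<60)&(p[:,:,2]<60)).astype(np.uint8)
    n,l,st,ce=cv2.connectedComponentsWithStats(m)
    for i in range(1,n):
        if st[i,4]>8: print(c,st[i],ce[i],plane(c,ce[i],.05))
print(rot(bot.get_state()))
E
```

```text
pan_knob side [303, 187] 0.59 [0.5486 0.0611 0.1671]
pan_knob top [320, 210] 0.85 [0.5413 0.0848 0.1692]
   tri [0.5487 0.0854 0.1441] [np.float64(0.0033787689301880705), np.float64(0.00337876893018806)]
hot_ring side [293, 169] 0.58 [0.5465 0.2858 0.0547]
hot_ring top [259, 214] 0.82 [0.5395 0.2951 0.0547]
   tri [0.5444 0.2967 0.0449] [np.float64(0.003436863279624135), np.float64(0.0034368632796242865)]
warm_ring side [301, 210] 0.87 [0.5329 0.0004 0.1273]
paddle_top side [285, 300] 0.87 [ 0.4418 -0.319   0.1209]
paddle_top top [292, 214] 0.72 [0.5405 0.1845 0.0515]
   tri [ 0.5592  0.2276 -0.6361] [np.float64(0.08061909159738977), np.float64(0.08061909159738982)]
pan_handle side [248, 201] 0.86 [0.3742 0.0788 0.1187]
pan_handle top [320, 260] 0.85 [0.3837 0.084  0.1186]
   tri [0.379  0.0838 0.1144] [np.float64(0.004903678758510581), np.float64(0.004903678758510393)]
ctrl_box side [317, 316] 0.93 [ 0.5252 -0.344   0.0592]
ctrl_box top [435, 223] 0.65 [ 0.5196 -0.3014  0.0592]
   tri [ 0.5286 -0.3126  0.0095] [np.float64(0.002465481512986207), np.float64(0.002465481512986365)]
hob top [291, 215] 0.74 [0.5378 0.1885 0.0483]
side [267 152  54  33 252] [291.6151 164.8175] [0.5447 0.3157 0.05  ]
side [290 166   8   5  32] [293.6875 168.0938] [0.5496 0.296  0.05  ]
side [318 274   7   9  45] [321.1111 277.9556] [ 0.5606 -0.2109  0.05  ]
side [ 315  328   69   67 2292] [350.0812 358.6584] [ 0.5887 -0.4774  0.05  ]
top [ 465  181   53   51 1468] [492.703  204.8174] [ 0.5881 -0.5011  0.05  ]
top [231 184  58  57 501] [260.002  212.5968] [0.5451 0.2929 0.05  ]
top [256 208   8   8  47] [259.7234 211.6596] [0.5483 0.294  0.05  ]
top [432 209   9   7  45] [435.5333 212.1556] [ 0.5588 -0.3053  0.05  ]
[[-0.      0.433  -0.9014]
 [ 0.     -0.9014 -0.433 ]
 [-1.     -0.     -0.    ]]
```

Run:
```python
from h import *
np.set_printoptions(precision=4,suppress=True)
v,u=np.mgrid[0:400,0:640]
for c in("side","top"):
    p,d=bot.snapshot(c); I=bot.camera_info(c); W=np.linalg.inv(I['world_to_cam'])
    X=np.stack([(u-I['cx'])/I['fx']*d,-(v-I['cy'])/I['fy']*d,-d],-1)@W[:3,:3].T+W[:3,3]
    near=(abs(X[...,0]-.548)<.15)&(abs(X[...,1]-.08)<.13)&(d>0)
    k=near&(X[...,2]>.155)&(abs(X[...,0]-.548)<.05); P=X[k]; print(c,'knob',k.sum(),P.min(0),P.max(0),np.median(P,0))
    l=near&(X[...,2]>.128)&(X[...,2]<.142)&(abs(X[...,0]-.56)<.1);P=X[l]
    (q,r)=cv2.minEnclosingCircle(P[:,:2].astype(np.float32));print(c,'lid',l.sum(),q,r,np.median(P[:,2]))
    h=near&(X[...,2]>.105)&(X[...,2]<.13)&(X[...,0]<.44);P=X[h]
    if len(P): print('handle',cv2.fitLine(P[:,:2].astype(np.float32),2,0,.01,.01).ravel(),np.median(P[:,2]),P.min(0),P.max(0))
    y=(p[...,0]>170)&(p[...,1]>150)&(p[...,2]<90)&(d>0)&(X[...,1]<-.2)&(abs(X[...,0]-.48)<.1)
    P=X[y];print(c,'paddle',y.sum(),P.min(0),P.max(0),P.mean(0),'px',u[y].mean(),v[y].mean(), cv2.minAreaRect(P[:,:2].astype(np.float32)))
    print('ray pad',ray(c,(u[y].mean(),v[y].mean())))
    im=p[:,:,::-1].copy()
    x0,y0=(250,150) if c=='side' else (300,170)
    cv2.imwrite(f'pics/{c}1.png',cv2.resize(im[y0:y0+190,x0:x0+240] if c=='side' else im[170:270,225:465],None,fx=3.2,fy=3.2,interpolation=cv2.INTER_CUBIC))
```

```text
side knob 74 [0.529  0.0586 0.1551] [0.5546 0.0838 0.1773] [0.5415 0.0661 0.1714]
side lid 1158 (0.5413044691085815, 0.07198391854763031) 0.08199154585599899 0.13504498184248137
handle [ 0.9999 -0.0131  0.4185  0.0801] 0.11860499578733896 [0.3984 0.07   0.1056] [0.4384 0.0958 0.1264]
side paddle 256 [ 0.4224 -0.3484 -0.0044] [ 0.4969 -0.2068  0.1311] [ 0.4436 -0.3159  0.1118] px 285.3515625 300.89453125 ((0.44576793909072876, -0.2836965322494507), (0.06769220530986786, 0.15033550560474396), 14.070416450500488)
ray pad (array([ 0.3858, -1.0932,  1.2352]), array([ 0.0431,  0.5802, -0.8388]))
top knob 67 [0.5272 0.0639 0.1563] [0.5533 0.0893 0.1794] [0.5398 0.0765 0.1713]
top lid 1508 (0.5405972599983215, 0.07636711746454239) 0.07865089923143387 0.13327767735841833
handle [ 0.9987 -0.0513  0.4184  0.0857] 0.11830339056512584 [0.3981 0.0773 0.1093] [0.4399 0.0969 0.1253]
top paddle 290 [ 0.4216 -0.5149  0.0455] [ 0.5799 -0.2938  0.1301] [ 0.482  -0.3746  0.101 ] px 460.1655172413793 233.7655172413793 ((0.5050030946731567, -0.3974403440952301), (0.08075021952390671, 0.2563668191432953), 30.549274444580078)
ray pad (array([0.3098, 0.0541, 1.6497]), array([ 0.1101, -0.275 , -0.9969]))
```

View pics/side1.png

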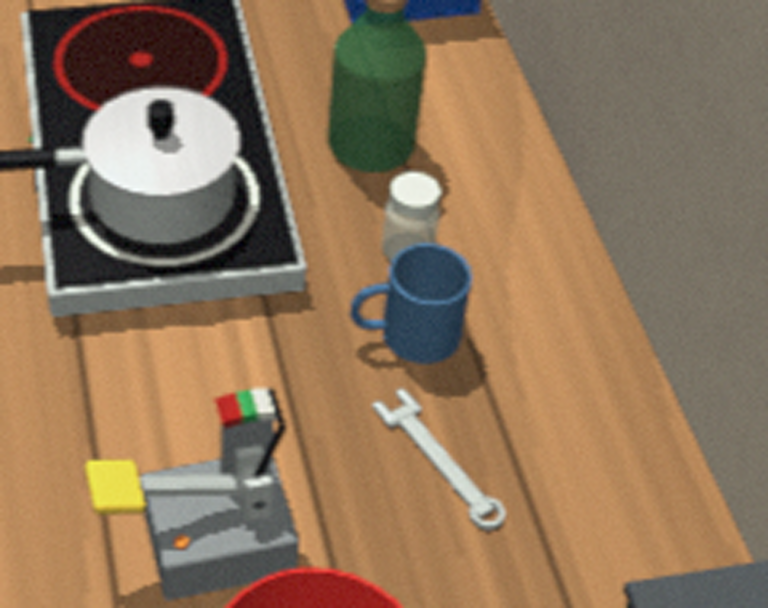

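View pics/top1.png

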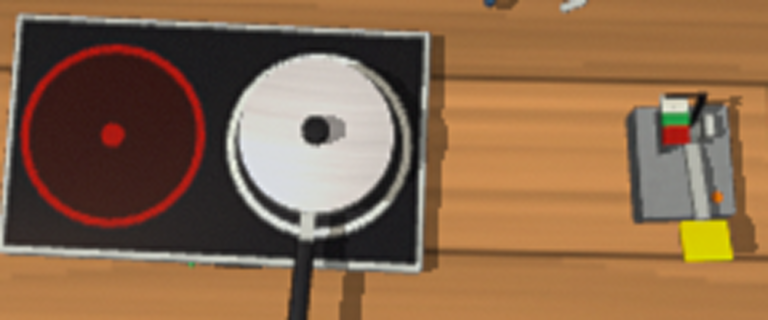

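Knob axis is near (0.540, 0.077), knob top 0.172, lid 0.134–0.136 and ring dot (0.548, 0.294). First I turn the tool so the jaws open along world x, and rise a little.

>>> play_rows --rows '[-8,0,0,-0.185,0,0,60,-8,0,0,-0.185,0,0,60,-8,0,0,-0.185,0,0,60,-8,0,0,-0.185,0,0,60,-8,0,0,-0.185,0,0,60,-8,0,0,-0.185,0,0,60]'

```text
clock: 1.9
position: [0.2703, -0.5627, 0.2795]
orientation: [0.501, 0.499, 0.502, -0.498]
force: [0.1, 0.5, 0.5]
grip_width: 0.0602
```

```bash
cat > to.py <<'E'
import sys
from h import *
np.set_printoptions(precision=4,suppress=True)
from scipy.spatial.transform import Rotation as R
s=bot.get_state(); M=rot(s)
# desired: x down, z=-y world, y=+x world
Rd=np.array([[0,1,0],[0,0,-1],[-1,0,0]],float)
print('clk',s['clock'],'pos',s['position'],'F',s['force'],'w',s['grip_width'],'j',s['joints'])
print('rotvec tool',R.from_matrix(M.T@Rd).as_rotvec())
if len(sys.argv)>3:
    t=np.array([float(a) for a in sys.argv[1:4]]); print('shift tool mm',M.T@(t-s['position'])*1000)
E
python3 to.py 0.54 0.077 0.25
```

```text
clk 1.9 pos [ 0.2703 -0.5627  0.2795] F [0.1098 0.4638 0.5378] w 0.06021471681868775 j [-1.2264  0.257   0.0494  1.3655  0.      0.3387]
rotvec tool [ 0.0057 -0.0023  0.0008]
shift tool mm [  30.7777  273.3171 -638.0597]
```

>>> play_rows --rows '[0,22,-52,0,0,0,60,0,22,-52,0,0,0,60,0,22,-52,0,0,0,60,0,22,-52,0,0,0,60,0,22,-52,0,0,0,60,0,22,-52,0,0,0,60,0,22,-52,0,0,0,60,0,22,-52,0,0,0,60,0,22,-52,0,0,0,60,0,22,-52,0,0,0,60]'

```text
clock: 3.15
position: [0.4943, -0.0315, 0.2818]
orientation: [0.503, 0.501, 0.496, -0.5]
force: [1.3, -0.6, 0.6]
grip_width: 0.0602
```

```bash
python3 to.py 0.54 0.077 0.25
python3 - <<'E'
from h import *
np.set_printoptions(precision=4,suppress=True)
s=bot.get_state();p,d=bot.snapshot('wrist');cv2.imwrite('pics/w1.png',p[:,:,::-1])
for q in ['pan_knob','hot_ring']:
    r=bot.pinpoint('wrist',q)
    for k in r[:2]:
        print(q,k,dpt('wrist',k['centre'],d,s), plane('wrist',k['centre'],.05 if q=='hot_ring' else .159,s))
E
```

```text
clk 3.15 pos [ 0.4943 -0.0315  0.2818] F [ 1.3261 -0.5575  0.587 ] w 0.06021863187963467 j [-0.1926  0.0152 -0.2252  1.3217 -0.0028  1.3799]
rotvec tool [-0.0017  0.0044 -0.008 ]
shift tool mm [  31.6871   45.3091 -108.7235]
pan_knob {'centre': [382.5, 57.2], 'conf': 0.58} [0.5424 0.0712 0.172 ] [0.5448 0.0731 0.159 ]
```

View pics/w1.png

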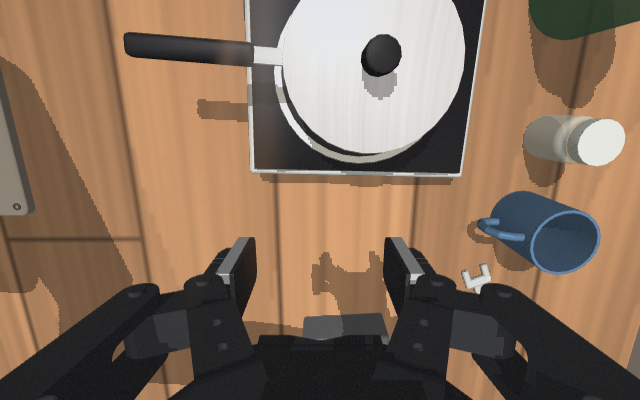

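The wrist view has the knob at (381, 55), which agrees with the fixed cameras to a few mm. I move above it.

>>> play_rows --rows '[0,18,-40,0,0,0,60,0,18,-40,0,0,0,60,10,10,-26,0,0,0,60,10,0,0,0,0,0,60,0,0,0,0,0,0,60]'

```text
clock: 3.92
position: [0.5408, 0.0716, 0.2609]
orientation: [0.503, 0.501, 0.495, -0.501]
force: [0.5, 0.4, -0.6]
grip_width: 0.0599
```

```bash
python3 to.py 0.541 0.076 0.146
python3 - <<'E'
from h import *
np.set_printoptions(precision=4,suppress=True)
s=bot.get_state();p,d=bot.snapshot('wrist');cv2.imwrite('pics/w2.png',p[:,:,::-1])
for q in ['pan_knob','hot_ring']:
    for k in bot.pinpoint('wrist',q)[:2]:
        print(q,k,dpt('wrist',k['centre'],d,s), plane('wrist',k['centre'],.05 if q=='hot_ring' else .159,s))
m=((p[:,:,0]>90)&(p[:,:,1]<60)&(p[:,:,2]<60)).astype(np.uint8)
n,l,st,ce=cv2.connectedComponentsWithStats(m)
for i in range(1,n):
    if st[i,4]>30: print(st[i],ce[i],plane('wrist',ce[i],.05,s))
# knob points by depth
v,u=np.nonzero(d>0); c=bot.camera_info('wrist')
o,_=ray('wrist',(0,0),s); Mw=rot(s)@np.array(c['mount'])[:3,:3]; dd=d[v,u]
X=np.stack([(u-c['cx'])/c['fx']*dd,-(v-c['cy'])/c['fy']*dd,-dd],1)@Mw.T+o
k=(X[:,2]>.155)&(X[:,2]<.185)&(np.hypot(X[:,0]-.541,X[:,1]-.076)<.03)
P=X[k]; print(len(P),P.min(0),P.max(0)); t=P[P[:,2]>.168]; print(t.min(0),t.max(0),t.mean(0))
E
```

```text
clk 3.925 pos [0.5408 0.0716 0.2609] F [ 0.5454  0.4371 -0.6132] w 0.059907300751387095 j [ 0.0172  0.1168 -0.1596  1.2876 -0.0078  1.5918]
rotvec tool [-0.0039  0.0076 -0.0069]
shift tool mm [114.8829  -0.6091  -5.3217]
pan_knob {'centre': [324.5, 190.1], 'conf': 0.91} [0.5461 0.0786 0.1703] [0.5464 0.0757 0.159 ]
[297   0 114  53 911] [363.2942  31.9078] [0.5877 0.2118 0.05  ]
1097 [0.5297 0.0612 0.1553] [0.5565 0.088  0.1735]
[0.5297 0.0612 0.168 ] [0.5565 0.0879 0.1735] [0.5429 0.075  0.1712]
```

View pics/w2.png

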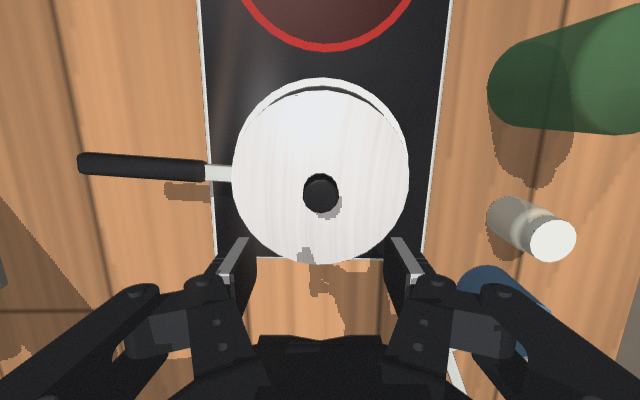

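The knob is at (321, 193) in the wrist view, which puts its axis at (0.542, 0.0755) and its top at 0.172. Descending now.

>>> play_rows --rows '[20,1,-4,-0.004,0.007,-0.007,60,30,0,0,0,0,0,60,30,0,0,0,0,0,60,20,0,0,0,0,0,60,8,0,0,0,0,0,60,0,0,0,0,0,0,60]'

```text
clock: 4.82
position: [0.5422, 0.0734, 0.148]
orientation: [0.499, 0.502, 0.499, -0.5]
force: [0.0, 0.1, 0.5]
grip_width: 0.0599
```

```bash
python3 to.py 0.542 0.0755 0.147
python3 - <<'E'
from h import *
p,d=bot.snapshot('wrist');cv2.imwrite('pics/w3.png',p[:,:,::-1])
E
```

```text
clk 4.825 pos [0.5422 0.0734 0.148 ] F [0.0036 0.0517 0.5022] w 0.05993588950585456 j [ 0.0158  0.1975 -0.3106  1.0613  0.001   1.5905]
rotvec tool [-0.0038 -0.001  -0.0014]
shift tool mm [ 1.0055 -0.2495 -2.1211]
```

View pics/w3.png

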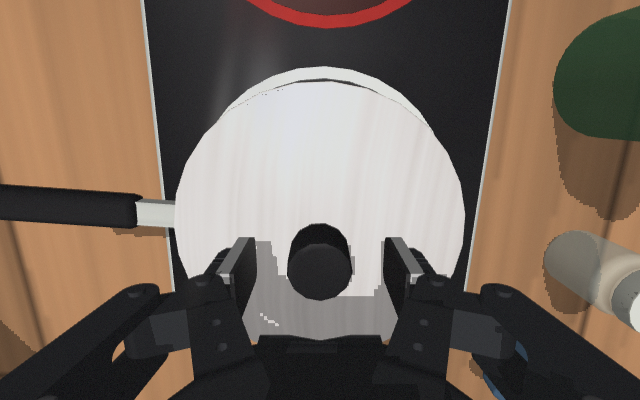

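The knob sits between the pads at (320, 262). Closing.

>>> play_rows --rows '[0,0,-2,0,0,0,40,0,0,0,0,0,0,34,0,0,0,0,0,0,20,0,0,0,0,0,0,20,0,0,0,0,0,0,20,0,0,0,0,0,0,20]' --force 40

```text
clock: 5.62
position: [0.5439, 0.0756, 0.1508]
orientation: [0.5, 0.503, 0.498, -0.499]
force: [-0.3, -0.0, -0.9]
grip_width: 0.0264
```

```bash
python3 to.py 0.548 0.294 0.148
python3 - <<'E'
from h import *
np.set_printoptions(precision=4,suppress=True)
for c in ('top','side'):
    p,d=bot.snapshot(c);cv2.imwrite(f'pics/{c}2.png',p[:,:,::-1])
    # ellipse fit of red ring: contour of reddish ring
    m=((p[:,:,0].astype(int)>p[:,:,1].astype(int)*2+10)&(p[:,:,0]>35)&(p[:,:,1]<70)).astype(np.uint8)
    n,l,st,ce=cv2.connectedComponentsWithStats(m)
    for i in range(1,n):
        if st[i,4]>300:
            cs,_=cv2.findContours((l==i).astype(np.uint8),cv2.RETR_EXTERNAL,cv2.CHAIN_APPROX_NONE)
            pts=max(cs,key=len)[:,0,:].astype(float)
            W=np.array([plane(c,q,.05)[:2] for q in pts],np.float32)
            print(c,st[i],cv2.minEnclosingCircle(W),cv2.fitEllipse(W))
E
```

```text
clk 5.625 pos [0.5439 0.0756 0.1508] F [-0.2983 -0.0132 -0.9135] w 0.026400963079960333 j [ 0.02    0.1955 -0.3068  1.0628  0.0007  1.5944]
rotvec tool [-0.0036 -0.0008 -0.0058]
shift tool mm [   2.984     3.3215 -218.4384]
top [ 465  180   53   53 1499] ((0.5843353867530823, -0.4957055151462555), 0.0910591334104538) ((0.5848191380500793, -0.49597427248954773), (0.17680911719799042, 0.1790320873260498), 176.80093383789062)
top [231 184  58  57 617] ((0.5483395457267761, 0.2938641309738159), 0.09931822866201401) ((0.5482597351074219, 0.29395395517349243), (0.19511404633522034, 0.1952093541622162), 140.00601196289062)
side [ 314  328   70   67 2351] ((0.582184374332428, -0.4773688316345215), 0.09377163648605347) ((0.5852366089820862, -0.4772736132144928), (0.1749451607465744, 0.18342435359954834), 170.4651641845703)
```

View pics/side2.png

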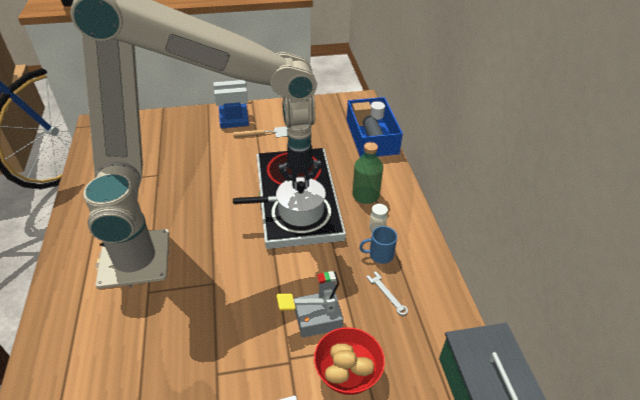

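Grip is on (26.4 mm). Ring centre fits at (0.548, 0.294) with diameter 195 mm, as described. I begin the slide gently and watch height and force.

>>> play_rows --rows '[0,0,-6,0,0,0,20,0,0.2,-12,0,0,0,20,0,0.2,-12,0,0,0,20]'

```text
clock: 6.1
position: [0.5451, 0.1049, 0.1509]
orientation: [0.501, 0.503, 0.496, -0.5]
force: [-0.3, -3.3, -0.2]
grip_width: 0.0265
```

```bash
python3 to.py 0.548 0.294 0.1508
```

```text
clk 6.1 pos [0.5451 0.1049 0.1509] F [-0.327  -3.2713 -0.1938] w 0.026459437627224913 j [ 0.0754  0.2052 -0.2944  1.0645 -0.0033  1.6522]
rotvec tool [-0.006   0.0028 -0.007 ]
shift tool mm [  -0.4194    1.7936 -189.1028]
```

>>> play_rows --rows '[0,0.2,-15,-0.003,0.001,-0.003,20,0,0.2,-18,-0.003,0.001,-0.003,20,0,0.2,-18,0,0,0,20,0,0.2,-18,0,0,0,20,0,0.2,-18,0,0,0,20]'

```text
clock: 6.72
position: [0.5464, 0.1984, 0.1508]
orientation: [0.501, 0.5, 0.5, -0.5]
force: [0.1, -3.8, 0.5]
grip_width: 0.0267
```

```bash
python3 to.py 0.548 0.294 0.1508
```

```text
clk 6.725 pos [0.5464 0.1984 0.1508] F [ 0.0896 -3.7861  0.4705] w 0.026749631219814905 j [ 0.2375  0.2529 -0.2333  1.0834 -0.0008  1.8078]
rotvec tool [ 0.0005  0.0004 -0.0014]
shift tool mm [ -0.013    1.667  -95.6235]
```

>>> play_rows --rows '[0,0.3,-18,0,0,0,20,0,0.3,-18,0,0,0,20,0,0.3,-16,0,0,0,20,0,0.3,-12,0,0,0,20,0,0.3,-8,0,0,0,20,0,0,0,0,0,0,20]'

```text
clock: 7.48
position: [0.5475, 0.2773, 0.1508]
orientation: [0.501, 0.5, 0.5, -0.499]
force: [-0.2, 0.4, 0.4]
grip_width: 0.0268
```

```bash
python3 to.py 0.548 0.294 0.1508
python3 - <<'E'
from h import *
np.set_printoptions(precision=4,suppress=True)
for c in ('top','side','wrist'):
    s=bot.get_state()
    p,d=bot.snapshot(c);
    cv2.imwrite(f'pics/{c}4.png',(p[130:280,180:420] if c=='top' else p[120:270,200:440] if c=='side' else p)[:,:,::-1].repeat(3 if c!='wrist' else 1,0).repeat(3 if c!='wrist' else 1,1))
E
```

```text
clk 7.475 pos [0.5475 0.2773 0.1508] F [-0.2     0.4393  0.3985] w 0.02677660420741809 j [ 0.3636  0.3075 -0.16    1.1024 -0.0001  1.932 ]
rotvec tool [ 0.0025 -0.0002 -0.0009]
shift tool mm [  0.0171   0.5871 -16.6884]
```

View pics/top4.png

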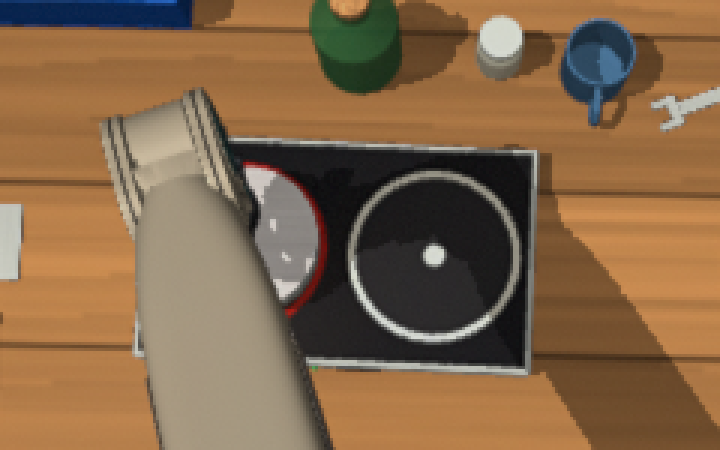

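View pics/side4.png

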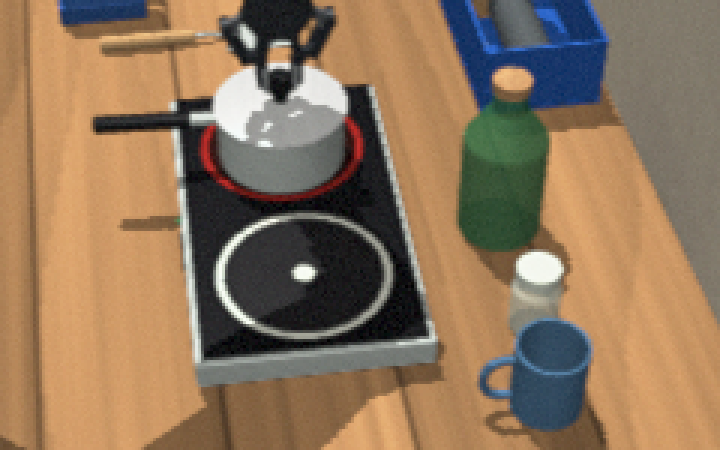

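View pics/wrist4.png

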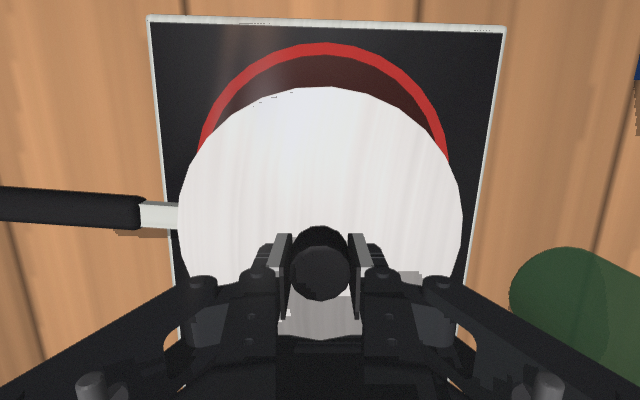

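The side view shows the pan upright, about 17 mm short of the ring's centre. Finishing the slide.

>>> play_rows --rows '[0,0.2,-7,0,0,0,20,0,0.2,-7,0,0,0,20,0,0.2,-3,0,0,0,20,0,0,0,0,0,0,20]'

```text
clock: 8.12
position: [0.5479, 0.2918, 0.1508]
orientation: [-0.501, -0.499, -0.499, 0.501]
force: [-1.2, -2.1, 0.2]
grip_width: 0.0264
```

```bash
python3 to.py 0.548 0.294 0.1508
```

```text
clk 8.125 pos [0.5479 0.2918 0.1508] F [-1.2213 -2.0825  0.1975] w 0.02635909096081217 j [ 0.3873  0.3211 -0.1412  1.1099 -0.0043  1.9587]
rotvec tool [-0.0006  0.0044 -0.0004]
shift tool mm [ 0.0302  0.0808 -2.1736]
```

Last 2 mm, then open and rise.

>>> play_rows --rows '[0,0,-2,0,0,0,20,0,0,0,0,0,0,20,0,0,0,0,0,0,34,0,0,0,0,0,0,50,0,0,0,0,0,0,60,0,0,0,0,0,0,60,-10,0,0,0,0,0,60,-30,0,0,0,0,0,60,-40,0,0,0,0,0,60,-40,0,0,0,0,0,60]'

```text
clock: 9.38
position: [0.5456, 0.2948, 0.2719]
orientation: [-0.499, -0.497, -0.501, 0.502]
force: [-0.6, 0.5, 0.7]
grip_width: 0.0605
```

```bash
python3 to.py 0.45 -0.31 0.2
python3 - <<'E'
from h import *
np.set_printoptions(precision=4,suppress=True)
s=bot.get_state();p,d=bot.snapshot('wrist');cv2.imwrite('pics/w5.png',p[:,:,::-1])
v,u=np.nonzero(d>0); c=bot.camera_info('wrist')
o,_=ray('wrist',(0,0),s); Mw=rot(s)@np.array(c['mount'])[:3,:3]; dd=d[v,u]
X=np.stack([(u-c['cx'])/c['fx']*dd,-(v-c['cy'])/c['fy']*dd,-dd],1)@Mw.T+o
k=(X[:,2]>.155)&(X[:,2]<.185)&(np.hypot(X[:,0]-.548,X[:,1]-.294)<.03)
t=X[k];t=t[t[:,2]>.168];print(len(t),t.min(0),t.max(0),t.mean(0))
E
```

```text
clk 9.375 pos [0.5456 0.2948 0.2719] F [-0.5804  0.5223  0.6904] w 0.060452740265509605 j [ 0.3913  0.2559  0.032   1.3544 -0.0004  1.9616]
rotvec tool [0.0006 0.0032 0.0069]
shift tool mm [ 74.5049 -95.4331 604.4836]
895 [0.535  0.2787 0.168 ] [0.5622 0.3057 0.1736] [0.5486 0.2928 0.1712]
```

View pics/w5.png

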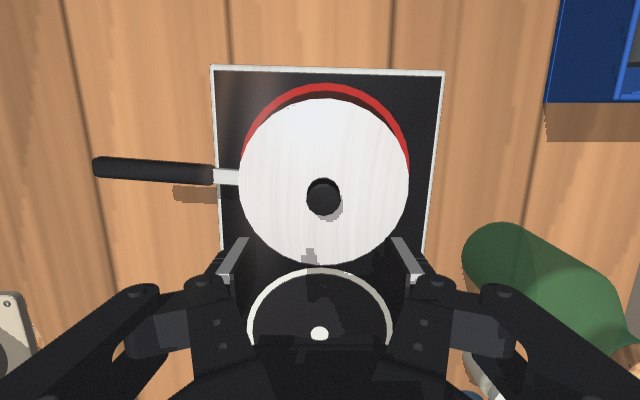

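Pan released at (0.5486, 0.2928), 1–2 mm from the ring's centre. Now I measure the paddle.

Run:
```python
from h import *
np.set_printoptions(precision=4,suppress=True)
v,u=np.mgrid[0:400,0:640]
rs=[]
for c in("side","top"):
    p,d=bot.snapshot(c); I=bot.camera_info(c); W=np.linalg.inv(I['world_to_cam'])
    X=np.stack([(u-I['cx'])/I['fx']*d,-(v-I['cy'])/I['fy']*d,-d],-1)@W[:3,:3].T+W[:3,3]
    h=cv2.cvtColor(p,cv2.COLOR_RGB2HSV)
    y=(h[...,0]>22)&(h[...,0]<36)&(h[...,1]>190)&(h[...,2]>120)&(np.hypot(X[...,0]-.445,X[...,1]+.32)<.09)
    n,l,st,ce=cv2.connectedComponentsWithStats(y.astype(np.uint8)); i=1+np.argmax(st[1:,4]); y=l==i
    y2=cv2.erode(y.astype(np.uint8),np.ones((3,3)))>0
    P=X[y2]; A=np.c_[P[:,:2]-P[:,:2].mean(0),np.ones(len(P))]; co=np.linalg.lstsq(A,P[:,2],rcond=None)[0]
    print(c,st[i],ce[i],P.mean(0),'slope',co); rs.append(ray(c,ce[i]))
    print(cv2.minAreaRect(X[y][:,:2].astype(np.float32)))
print(tri(rs))
p,d=bot.snapshot('side')
cv2.imwrite('pics/s5.png',cv2.resize(p[255:345,260:380,::-1],None,fx=6,fy=6,interpolation=cv2.INTER_CUBIC))
```

```text
Traceback (most recent call last):
ValueError: attempt to get argmax of an empty sequence
```

Run:
```python
from h import *
p,d=bot.snapshot('side')
print(p[300,285],p[296,285],p[303,290])
h=cv2.cvtColor(p,cv2.COLOR_RGB2HSV);print(h[300,285])
cv2.imwrite('pics/s5.png',cv2.resize(p[255:345,260:380,::-1],None,fx=6,fy=6,interpolation=cv2.INTER_CUBIC))
```

```text
[243 233  83] [242 232  81] [243 233  83]
[ 28 168 243]
```

View pics/s5.png

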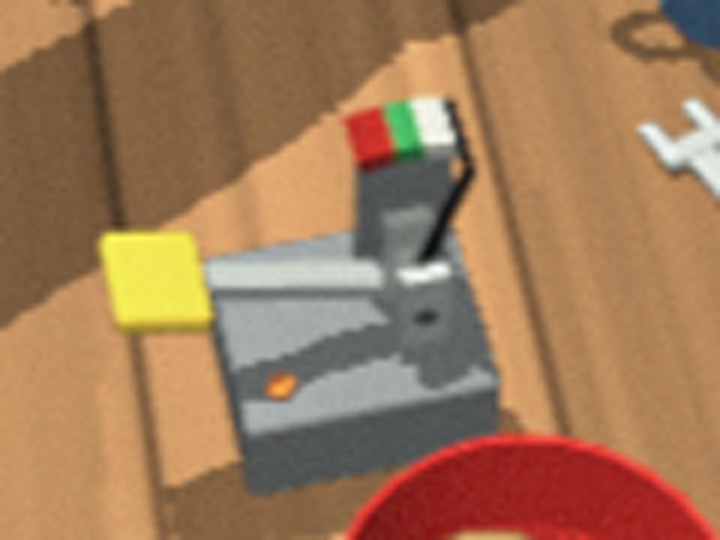

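The lever is at rest, with its pointer beside the white patch (side pixel ~337,275), and the paddle is in plain view.

```bash
cat > pad.py <<'E'
from h import *
np.set_printoptions(precision=4,suppress=True)
v,u=np.mgrid[0:400,0:640]
rs=[]
for c in("side","top"):
    p,d=bot.snapshot(c); I=bot.camera_info(c); W=np.linalg.inv(I['world_to_cam'])
    X=np.stack([(u-I['cx'])/I['fx']*d,-(v-I['cy'])/I['fy']*d,-d],-1)@W[:3,:3].T+W[:3,3]
    h=cv2.cvtColor(p,cv2.COLOR_RGB2HSV)
    y=(h[...,0]>22)&(h[...,0]<36)&(h[...,1]>140)&(h[...,2]>120)&(np.hypot(X[...,0]-.445,X[...,1]+.32)<.09)
    n,l,st,ce=cv2.connectedComponentsWithStats(y.astype(np.uint8))
    if n<2: print(c,'none');continue
    i=1+np.argmax(st[1:,4]); y=l==i
    y2=cv2.erode(y.astype(np.uint8),np.ones((3,3)))>0
    P=X[y2]; A=np.c_[P[:,:2]-P[:,:2].mean(0),np.ones(len(P))]; co=np.linalg.lstsq(A,P[:,2],rcond=None)[0]
    print(c,st[i],ce[i],P.mean(0),'slope',co,cv2.minAreaRect(X[y][:,:2].astype(np.float32))); rs.append(ray(c,ce[i]))
if len(rs)==2: print(tri(rs))
E
python3 pad.py
```

```text
side [277 294  19  16 252] [285.5754 301.5675] [ 0.4434 -0.325   0.1216] slope [-0.2706 -0.0277  0.1216] ((0.44202953577041626, -0.2949065566062927), (0.04164193198084831, 0.10877961665391922), 3.9506032466888428)
top [437 239  17  13 204] [445.1912 245.0147] [ 0.4415 -0.3191  0.119 ] slope [-0.2627  0.0269  0.119 ] ((0.44447553157806396, -0.334381639957428), (0.04503890872001648, 0.08569557964801788), 8.934354782104492)
(array([ 0.4429, -0.3201,  0.1142]), [np.float64(0.0009352744805326011), np.float64(0.0009352744805325685)])
```

>>> play_rows --rows '[0,-10,57,0,0,0,0,0,-10,57,0,0,0,0,0,-10,57,0,0,0,0,0,-10,57,0,0,0,0,0,-10,57,0,0,0,0,0,-10,57,0,0,0,0,0,-10,57,0,0,0,0,0,-10,57,0,0,0,0,0,-10,50,0,0,0,0,0,0,0,0,0,0,0]' --force 40

```text
clock: 10.88
position: [0.445, -0.2241, 0.2566]
orientation: [0.492, 0.491, 0.509, -0.507]
force: [-0.5, 1.3, -0.5]
grip_width: -0.0001
```

```bash
python3 to.py 0.440 -0.321 0.14
```

```text
clk 10.875 pos [ 0.445  -0.2241  0.2566] F [-0.5431  1.3014 -0.5434] w -0.00012686280536706733 j [-0.5865  0.0583 -0.2334  1.3066 -0.0167  0.9811]
rotvec tool [ 0.0034 -0.0014  0.0321]
shift tool mm [116.5914  -1.5589  97.1013]
```

>>> play_rows --rows '[0,-2,40,0.003,0,0.03,0,10,0,45,0,0,0,0,20,0,12,0,0,0,0,35,0,0,0,0,0,0,35,0,0,0,0,0,0,0,0,0,0,0,0,0]'

```text
clock: 11.62
position: [0.4404, -0.3144, 0.1469]
orientation: [0.495, 0.5, 0.507, -0.498]
force: [0.3, 0.1, 0.0]
grip_width: 0.0001
```

```bash
python3 to.py 0.440 -0.321 0.083
python3 - <<'E'
from h import *
p,d=bot.snapshot('side')
cv2.imwrite('pics/s6.png',cv2.resize(p[235:345,240:380,::-1],None,fx=5,fy=5,interpolation=cv2.INTER_CUBIC))
E
```

```text
clk 11.625 pos [ 0.4404 -0.3144  0.1469] F [0.258  0.0831 0.0406] w 9.016905081889566e-05 j [-0.7415  0.2    -0.31    1.0775  0.0036  0.8246]
rotvec tool [ 0.0047 -0.014   0.0099]
shift tool mm [63.8377  0.2234  7.5135]
```

View pics/s6.png

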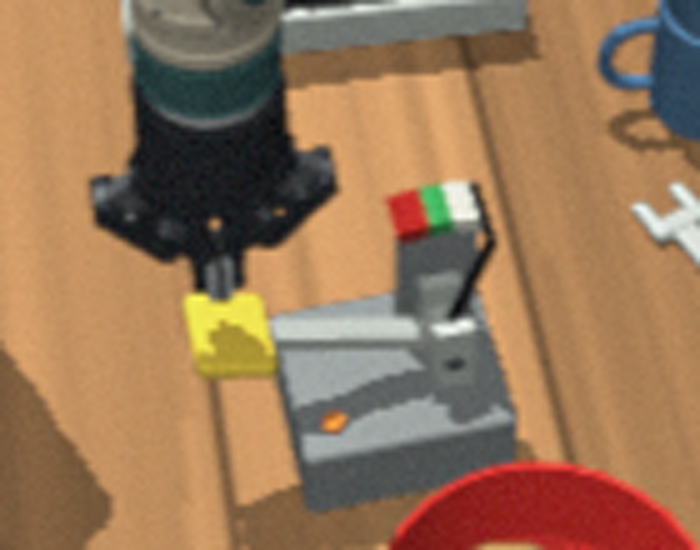

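The shut fingers are over the paddle, and the knuckles clear the scale (knuckles end about x 335 in the zoom, the scale starts at 388). Centre in y and go down to contact.

>>> play_rows --rows '[8,0,6,0.004,-0.014,0.01,0,8,0,1,0,0,0,0,8,0,0,0,0,0,0,6,0,0,0,0,0,0]'

```text
clock: 12.18
position: [0.4446, -0.3242, 0.1215]
orientation: [0.505, 0.5, 0.496, -0.499]
force: [-1.5, 0.9, 3.0]
grip_width: 0.0
```

```bash
python3 to.py 0.440 -0.321 0.083
```

```text
clk 12.175 pos [ 0.4446 -0.3242  0.1215] F [-1.5318  0.9447  2.9624] w 4.201471887270595e-05 j [-0.7477  0.22   -0.3441  0.9941  0.0002  0.8212]
rotvec tool [ 0.0019  0.0085 -0.0094]
shift tool mm [38.4078 -4.9468 -3.5766]
```

Contact at z about 0.121 with 3 N. Pressing gradually.

>>> play_rows --rows '[6,-1.5,-1,0,0.003,-0.003,0,6,-1.5,-1,0,0.003,-0.003,0,6,-1,0,0,0,0,0,5,0,0,0,0,0,0,3,0,0,0,0,0,0]'

```text
clock: 12.8
position: [0.4399, -0.3242, 0.0958]
orientation: [0.502, 0.499, 0.498, -0.501]
force: [-3.1, 0.0, 5.7]
grip_width: 0.0001
```

```bash
python3 to.py 0.440 -0.321 0.084
python3 - <<'E'
from h import *
p,d=bot.snapshot('side')
cv2.imwrite('pics/s7.png',cv2.resize(p[235:345,240:380,::-1],None,fx=5,fy=5,interpolation=cv2.INTER_CUBIC))
E
```

```text
clk 12.8 pos [ 0.4399 -0.3242  0.0958] F [-3.1273  0.0187  5.6583] w 9.56370849779899e-05 j [-0.7516  0.2449 -0.3735  0.947  -0.0037  0.8184]
rotvec tool [ 0.0008  0.0063 -0.0014]
shift tool mm [11.7613  0.1314 -3.3238]
```

View pics/s7.png

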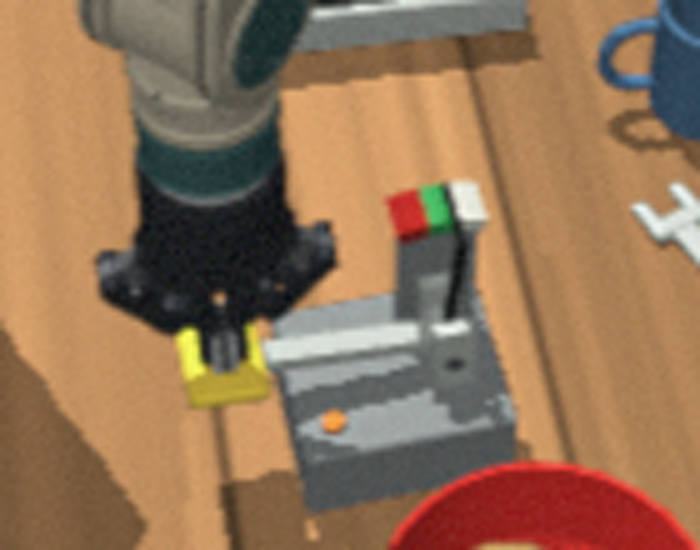

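The pointer now stands at the white/green edge (zoom ~450,190), as computed. About 11 mm more.

>>> play_rows --rows '[5,0,0,0,0,0,0,4,0,0,0,0,0,0,2,0,0,0,0,0,0,0,0,0,0,0,0,0]'

```text
clock: 13.35
position: [0.439, -0.3244, 0.0847]
orientation: [0.502, 0.498, 0.498, -0.502]
force: [-2.4, -0.3, 5.6]
grip_width: -0.0
```

```bash
cat > look.py <<'E'
import sys
from h import *
p,d=bot.snapshot('side');a=cv2.resize(p[255:345,265:365,::-1],None,fx=6,fy=6,interpolation=cv2.INTER_CUBIC)
cv2.imwrite(f'pics/{sys.argv[1]}.png',a)
E
python3 to.py 0.440 -0.321 0.084;python3 look.py s8
```

```text
clk 13.35 pos [ 0.439  -0.3244  0.0847] F [-2.3524 -0.3179  5.6469] w -2.2330162909941635e-05 j [-0.7522  0.2568 -0.385   0.9245 -0.0049  0.8183]
rotvec tool [0.0003 0.0066 0.0001]
shift tool mm [ 0.6548  0.9739 -3.419 ]
```

View pics/s8.png

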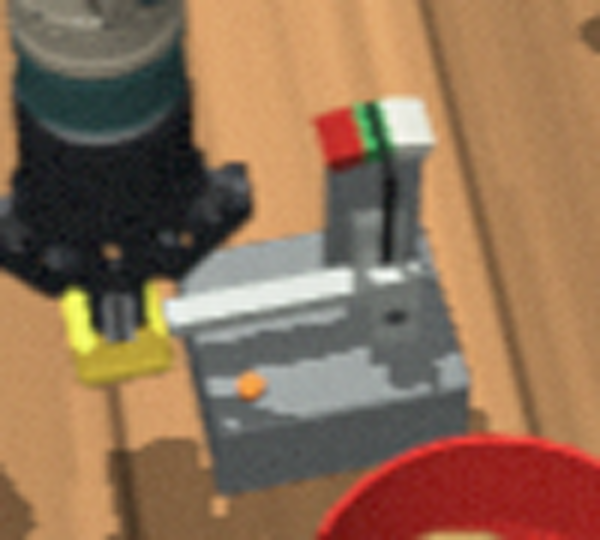

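The pointer is mid-green (zoom 377,130). Holding.

>>> play_rows --rows '[0,0,0,0,0,0,0,0,0,0,0,0,0,0,0,0,0,0,0,0,0,0,0,0,0,0,0,0,0,0,0,0,0,0,0,0,0,0,0,0,0,0,0,0,0,0,0,0,0,0,0,0,0,0,0,0,0,0,0,0,0,0,0,0,0,0,0,0,0,0]'

```text
clock: 14.65
position: [0.4392, -0.3244, 0.087]
orientation: [0.502, 0.498, 0.498, -0.501]
force: [-1.9, -1.3, 5.8]
grip_width: 0.0004
```

>>> play_rows --rows '[0,0,0,0,0,0,0,0,0,0,0,0,0,0,0,0,0,0,0,0,0,0,0,0,0,0,0,0,0,0,0,0,0,0,0,0,0,0,0,0,0,0,0,0,0,0,0,0,0,0,0,0,0,0,0,0,0,0,0,0,0,0,0,0,0,0,0,0,0,0]'

```text
clock: 15.9
position: [0.4394, -0.3244, 0.089]
orientation: [0.503, 0.499, 0.498, -0.501]
force: [-0.7, -0.2, 6.2]
grip_width: 0.0001
```

```bash
python3 to.py 0.440 -0.321 0.084;python3 look.py s9
python3 - <<'E'
from h import *
p,d=bot.snapshot('top');cv2.imwrite('pics/t9.png',p[:,:,::-1])
E
```

```text
clk 15.9 pos [ 0.4394 -0.3244  0.089 ] F [-0.6547 -0.1837  6.2363] w 5.2878156697258905e-05 j [-0.7525  0.251  -0.3822  0.9309 -0.0036  0.818 ]
rotvec tool [ 0.0003  0.0073 -0.0025]
shift tool mm [ 4.9711  0.6168 -3.4654]
```

View pics/s9.png

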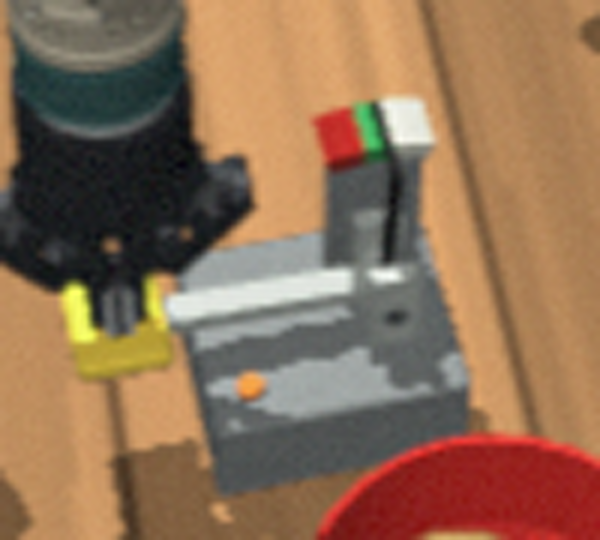

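View pics/t9.png

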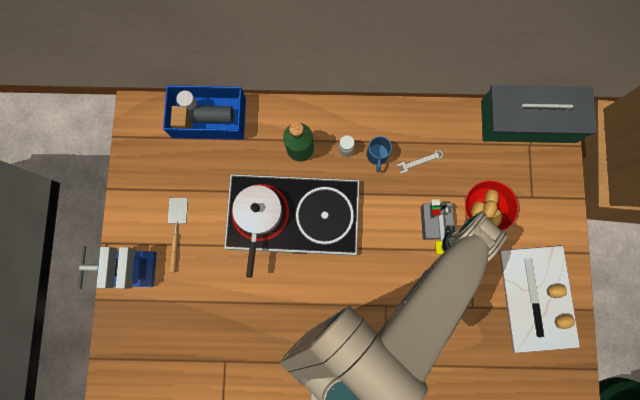

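The zero rows let the spring push the tool up about 0.2 mm per row, so the pointer drifted to the near side of the green (zoom 383,135). I press back to mid-green and hold with 0.2 mm per row of compensation.

>>> play_rows --rows '[2.5,0,0,0,0,0,0,2.5,0,0,0,0,0,0,1,0,0,0,0,0,0,0.2,0,0,0,0,0,0,0.2,0,0,0,0,0,0]'

```text
clock: 16.62
position: [0.4391, -0.3244, 0.0837]
orientation: [0.502, 0.499, 0.498, -0.501]
force: [-3.1, 0.1, 5.8]
grip_width: 0.0001
```

>>> play_rows --rows '[0.2,0,0,0,0,0,0,0.2,0,0,0,0,0,0,0.2,0,0,0,0,0,0,0.2,0,0,0,0,0,0,0.2,0,0,0,0,0,0,0.2,0,0,0,0,0,0,0.2,0,0,0,0,0,0,0.2,0,0,0,0,0,0,0.2,0,0,0,0,0,0,0.2,0,0,0,0,0,0]'

```text
clock: 17.88
position: [0.4391, -0.3244, 0.0843]
orientation: [0.503, 0.499, 0.497, -0.501]
force: [-1.3, 0.2, 6.5]
grip_width: -0.0001
```

>>> play_rows --rows '[0.2,0,0,0,0,0,0,0.2,0,0,0,0,0,0,0.2,0,0,0,0,0,0,0.2,0,0,0,0,0,0,0.2,0,0,0,0,0,0,0.2,0,0,0,0,0,0,0.2,0,0,0,0,0,0,0.2,0,0,0,0,0,0,0.2,0,0,0,0,0,0,0.2,0,0,0,0,0,0]'

```text
clock: 19.12
position: [0.4391, -0.3244, 0.0848]
orientation: [0.503, 0.499, 0.497, -0.501]
force: [-2.2, -0.0, 5.5]
grip_width: 0.0003
```

>>> play_rows --rows '[0.2,0,0,0,0,0,0,0.2,0,0,0,0,0,0,0.2,0,0,0,0,0,0,0.2,0,0,0,0,0,0,0.2,0,0,0,0,0,0,0.2,0,0,0,0,0,0,0.2,0,0,0,0,0,0,0.2,0,0,0,0,0,0]'

```text
clock: 20.12
position: [0.4391, -0.3244, 0.0851]
orientation: [0.503, 0.499, 0.497, -0.501]
force: [-1.8, -0.5, 6.6]
grip_width: -0.0003
```

```bash
python3 to.py 0.440 -0.321 0.084;python3 look.py s10; python3 to.py
```

```text
clk 20.125 pos [ 0.4391 -0.3244  0.0851] F [-1.8472 -0.5304  6.6445] w -0.00033751846782524434 j [-0.7534  0.2532 -0.3889  0.9192 -0.0024  0.8174]
rotvec tool [-0.0001  0.0082 -0.0053]
shift tool mm [ 1.0508  0.8945 -3.4313]
clk 20.175 pos [ 0.4391 -0.3244  0.0851] F [-1.9148 -1.0305  6.0115] w 0.00016409738378854983 j [-0.7535  0.2532 -0.3889  0.9193 -0.0024  0.8174]
rotvec tool [-0.0001  0.0082 -0.0052]
```

View pics/s10.png

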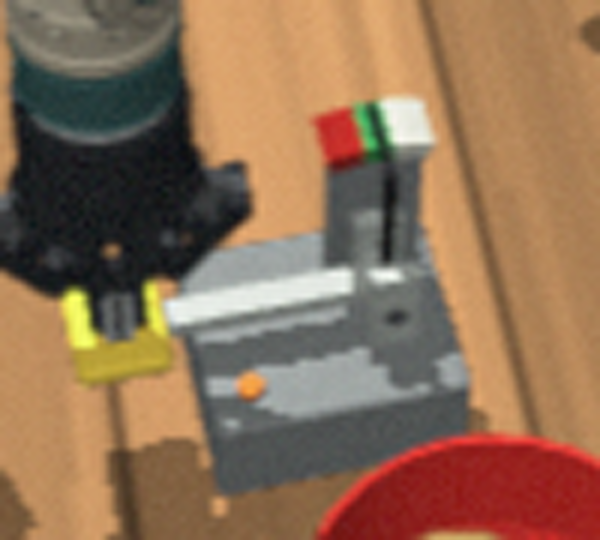

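The pointer stayed mid-green (zoom 377,130) for 3.5 s. Handing in while holding.

```bash
python3 -c "
from rig import bot
print(bot.sign_off())"
```

```text
the job is handed in; nothing more can be done
None
```

The saucepan stands in the red hot ring, let go, and I handed the job in at about 20 s with the lever still held in the green; no verdict was reported.

- **Pan:** I gripped it by the knob and slid it about 217 mm along the hob. The tool height stayed within 0.1 mm in the readings between moves, and the drag was 3–4 N. After letting go, the wrist camera put its axis at (0.5486, 0.2928), against a ring centre of (0.548, 0.294), so it is 1–2 mm off. The base has about 15 mm to spare inside the ring. The overhead picture taken during the lever hold shows the pan still there and the other things apparently where they were.
- **Lever:** I pressed it with shut fingers at about 6 N until the pointer stood mid-green; none of the pictures shows it in the red.
- **First hold:** the spring pushed the tool up 4 mm, moving the pointer towards the white edge of the green. I pressed it back and held again for 3.5 s, with about 1.4 mm of drift. The last picture before handing in shows the pointer still in the green.
- **Disagreements:** the network's paddle point in the overhead picture was wrong (it landed on the hob). Its knob points were up to 9 mm off the depth measurements. I used depth and colour instead for both.

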